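Gauge a milled part through the hood's slot

ROBOT

A 6-joint arm with a two-finger parallel gripper is mounted at the origin on the work surface. World frame = base frame: x ahead of the robot, y to its left, z up, the work surface at z = 0. Lengths are in m, angles in rad, forces in N, time in s.
With the tool pointing down it reaches from about 0.375 to 0.9 m from the base axis. Payload 3.1 kg.
Tool frame: the origin (TCP) lies between the finger pads; the fingertips stand 8 mm ahead of it and the grasp point (between the pads) lies 11 mm behind it; z points along the fingers, y is the line along which they close (so a half turn about z gives the same grasp; the last joint's range is limited). The gripper opens to 85 mm and grips with 20 to 120 N. Pads are 22 mm wide; open, the fingers measure 114 mm over their backs; the gripper's body (76 mm by 85 mm) begins 54 mm behind the grasp point. The pads swing forward as they close: fully open they stand 13 mm farther back than shut.
Start: joints at [-1.359, 0.527, 1.433, -0, 1.181, -0.178], TCP at [0.238, -0.578, 0.239] pointing down, gripper open.
Joint ranges: [-3.08, 3.08], [-0.75, 2.2], [0.22, 2.44], [-1.43, 4.57], [0, 2.65], [-2.85, 2.85]. Speed limits (rad/s): [2.79, 2.79, 3.14, 3.14, 3.14, 3.14].

INTERFACE

Orientations are given as a unit quaternion [x, y, z, w].
In Python, from station import readout, cams, sign_off gives the robot as it stands.
- The arm moves only by the tool send_rows, never from a script. Its argument "commands" is text: rows parted by semicolons, each of 5 numbers parted by spaces: the finger opening in mm, from 0 to 85.4, then the shift along the tool's x, y, z each as a share of 0.02 m, from -1 to 1, then the turn about the tool's z as a share of 4 degrees, from -1 to 1. In form: grip dx dy dz spin; .... A call has 1 to 20 rows; each row shifts and turns the commanded pose from where the row before left it, along the tool's axes as they then stand; what a row does not reach is not made up. A row lasts 1/12 s, in which the tool goes at most 41.7 mm and 7.16 degrees, less where a joint would pass 70% of its speed; a pose out of reach is approached as far as the arm can. A call with a number of a shift or a turn outside -1 to 1 is refused whole. A call with a gripper value outside its range is refused whole. The fingers move at their own pace and stop on an object; "grip_force" is the grip in N (left out, the last holds). Time passes only in rows, so rows that do not move let the fingers close. It gives the time, the measured TCP pose, the force, the opening and the grip force at its end, in the units of the state.
- readout.sense(): the state, without advancing time (a new reading comes with each control period).
- cams.snapshot(name): name is "side" or "top" or "wrist"; returns a dict with "pixels" (400x640x3 uint8, red, green, blue), "intrinsics" (3x3 intrinsics, pixels), "eye" and "rotation" of the camera in the world. Camera axes: x right, y down, z forward; pixel columns grow to the right and rows downward; lengths in m; the calibration is good to about 2 mm. The wrist camera is an equidistant fisheye: a pixel r from the principal point sees the ray r / f radians off the axis. A picture is of the moment at which its call begins. There is no depth.
- sign_off(): hands the job in; it is judged then, once.
The state is a dict: "t": time; "q": joint angles; "qd": joint speeds; "tau": joint torques, N m; "tcp_pos": TCP position; "tool_rot": TCP orientation; "force": force on the tool from outside, world axes, zero at the start; "ft_torque": the same for the moment, N m; "finger_gap": opening from 0.0 (shut) to 1.0 (fully open); "gripper_force": force on a finger pad.
Only numpy, scipy, OpenCV 4.12 (cv2) and the standard library are available. Lean on these libraries where they do the work, as an engineer would, in place of code of your own. Each camera call takes 0.05 s, during which the arm holds its last target. There are 200 camera calls.

TASK

Check the block-headed part at the gauging hood. First take the chip cover off the hood's slot by its knob and set it down flat in the open drawer (do not drop it); then take the part with the long block head from the rack, pass its tongue down through the slot without forcing it, and finish still holding it there, upright and still, with the tongue's end level with the two probes and the head clear above the roof. Do not let go of the part, and leave everything else where it is.

Things in the scene. Friction and masses are not known exactly. Their poses are not given: they have to be found in the camera images.
- cover_knob (a point): Chip cover: loose steel plate 60 (x) x 46 (y) x 6 mm with a black upright round knob in its middle (22 mm across; 18 to 46 mm above the plate's underside, on a thinner 12 mm stem), about 0.16 kg. It lies loose on the hood's roof over the slot. Point: the knob's centre, 32 mm above the plate's underside; z up.
- drawer_spot (a point): Pulled-out top drawer of a small blue cabinet (150 mm tall). Point: top of the drawer floor, 85 mm above the table, mid-width, 60 mm behind the front panel's inside: centre of the open area (125 to 155 mm long). x points into the cabinet, y along the width (158 mm inside), z up. Drawer walls rise 43 mm above its floor, front panel 52. It slides when pushed along x with over about 1 N.
- part_head (a point): The part: milled aluminium, long block head 44 x 22 mm, 26 mm tall, over a flat tongue 40 wide, 10 thick, 80 mm long (last 5 mm narrowed to 36 x 7), about 0.18 kg; in any of the rack's three places. Point: centre of the head, 93 mm above the tongue's end, 13 mm above the head's underside; x along the 44 and 40 mm widths, y along the thickness, z up. Same after a half turn about z.
- rack: Fixed wooden rack 215 (x) x 60 (y) x 40 mm tall with three pockets in a row along x, 70 mm apart, each 44 x 14 mm and 30 mm deep (floor 10 mm above the table). The three parts stand upright in them, loosely, their wide sides along the row. Origin: centre of the underside.
- slot (a point): Slot through the gauging hood's roof: 42 (x) x 12 (y) mm, 1 mm chamfer, roof 10 mm thick. Point: slot centre at the roof's top face, 130 mm above the table; x along the slot's length, z up. Nothing else but the cover lies on the roof.
- probes (a point): Two steel probes (8 mm rods) inside the hood, pointing at each other along y under the slot, tips 28 mm apart. Point: midway between the tips, 52 mm below the roof's top face, straight below the slot's centre; axes as the slot's. With the tongue's end at this level the head's centre is 41 mm above the roof's top and its underside 28 mm.
- round_part: Bystander, to be left alone: the neighbour with a round head (36 mm across). Origin: centre of the tongue's end; 106 mm tall, standing in the rack.
- small_part: Bystander, to be left alone: the neighbour with a small square head (22 x 22 mm) and a 26 mm wide tongue. Origin: centre of the tongue's end; 106 mm tall, standing in the rack.
- bar_stub: Bystander, to be left alone: upright steel bar stub, 38 mm across, 55 mm tall. Origin: on the underside, near the middle.
- wrench: Bystander, to be left alone: steel open-ended wrench. Origin: on the underside, near the middle.
- oil: Bystander, to be left alone: small white bottle, 44 mm across, 110 mm tall. Origin: on the underside, near the middle.
- collar: Bystander, to be left alone: steel ring, 52 mm outside, 26 mm bore, 20 mm tall. Origin: on the underside, near the middle.
- cover: The chip cover as a body (see cover_knob). Origin: centre of the plate's underside.
- part: The part to check as a body (see part_head). Origin: centre of the tongue's end face.
- hood: The gauging hood, fixed: two white side walls under an aluminium roof 160 x 150 mm, open towards and away from the robot, a low grey read-out unit at its far end. Its base is 118 mm below the roof's top. Origin: on the table straight below the slot's centre.
Things that resemble listed ones, but are neither listed nor needed, are in the scene too. Leave any green, turquoise or yellow look-alike of the cover alone.

How it is judged:
By the outcome, as a careful person would: the job done as asked, in the order asked, and still so for the second after the job is handed in, while the arm keeps its last pose, push and grip.
It also fails if it takes over 64 s, if anything falls off the work surface, if the arm or the gripper's body presses on something with over 40 N, if the wrist force passes 120 N, or if a joint passes its speed limit or range.

## Working session

There is one attempt and no reset: what is moved stays moved. The work goes in short steps, Python scripts to look and compute and a tool call to move; the robot and the scene stay as the last step left them, time stands still between calls to the robot, and variables do not carry over. Pictures are saved under pics/ and viewed, at most 10 in all, crops included, and the job is handed in when it is done.

Besides the shell and the picture viewer there is one more tool, called after "Emit:" by a JSON object that holds its "api" and its "payload", one argument or row to a line. send_rows: Moves the arm, as the interface text tells. Its arguments: {"type":"object","properties":{"commands":{"type":"string"},"grip_force":{"type":"number"}},"required":["commands"]}

```bash
mkdir -p pics; ls
cat > h.py <<'E'
import numpy as np, cv2
from station import readout, cams
def snap(n,f=None):
    s=cams.snapshot(n)
    if f: cv2.imwrite('pics/'+f,cv2.cvtColor(np.array(s['pixels']),cv2.COLOR_RGB2BGR))
    return s
def ray(s,u,v,fish=False):
    K=np.array(s['intrinsics']);x=(u-K[0,2])/K[0,0];y=(v-K[1,2])/K[1,1]
    if fish:
        r=np.hypot(x,y);d=np.array([np.sin(r)*x/max(r,1e-9),np.sin(r)*y/max(r,1e-9),np.cos(r)])
    else: d=np.array([x,y,1.])
    return np.array(s['eye']),np.array(s['rotation'])@d
def at(s,u,v,z,fish=False):
    e,d=ray(s,u,v,fish);return e+d*(z-e[2])/d[2]
def proj(s,p,fish=False):
    K=np.array(s['intrinsics']);c=np.array(s['rotation']).T@(np.array(p)-np.array(s['eye']))
    if fish:
        th=np.arctan2(np.hypot(c[0],c[1]),c[2]);h=np.hypot(c[0],c[1]);x,y=th*c[0]/h,th*c[1]/h
    else: x,y=c[:2]/c[2]
    return K[0,0]*x+K[0,2],K[1,1]*y+K[1,2]
E
python3 - <<'E'
from h import *
for n in ['side','top']:
    s=snap(n,n+'0.png');print(n,s['intrinsics'],s['eye'],s['rotation'])
    import pickle;pickle.dump(s,open(n+'0.pkl','wb'))
print(readout.sense())
E
```

```text
pics
side [[404.10274009   0.         318.65471442]
 [  0.         404.10274009 198.17281597]
 [  0.           0.           1.        ]] [0.29056471 0.7333052  0.75274814] [-0.13724104  0.89018065 -0.43004361  0.06169119]
top [[382.93347835   0.         321.8147552 ]
 [  0.         382.93347835 193.21364003]
 [  0.           0.           1.        ]] [ 0.37781629 -0.0178126   1.01489448] [-0.70455137  0.70551288 -0.0506025   0.05743105]
{'t': 0.1, 'q': array([-1.35850662e+00,  5.28412741e-01,  1.43375016e+00, -6.07216824e-06,
        1.18140927e+00, -1.78474448e-01]), 'qd': array([ 0.00072351, -0.00054241, -0.00182445, -0.00054344, -0.00059325,
        0.00159848]), 'tau': array([-2.83438858e-04, -4.43303525e+01, -1.78587431e+01, -1.89236443e-04,
        3.93057213e-03,  1.15387448e-05]), 'tcp_pos': array([ 0.23796744, -0.57725517,  0.2384148 ]), 'tool_rot': array([ 9.80972860e-01,  1.94142394e-01, -1.95409118e-05, -9.89568060e-04]), 'force': array([ 0.59783027, -0.56395312, -0.28203154]), 'ft_torque': array([-0.0136572 , -0.00031205, -0.01226551]), 'gripper_force': 0.0, 'finger_gap': 1.001494749830211}
```

View pics/top0.png

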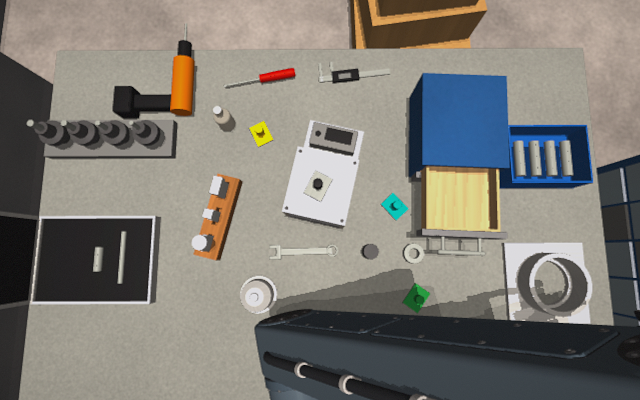

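View pics/side0.png

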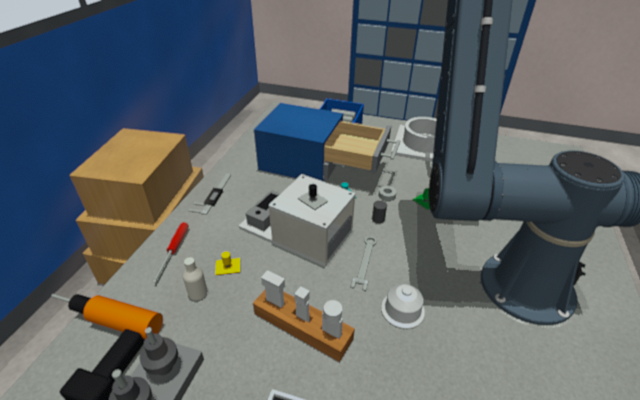

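The top view shows the hood at (322,190) with the grey cover's knob at (318,184), and the rack at (217,217). The block head is at (218,186), the small head at (210,214) and the round head at (202,242). The drawer is at (460,198).
Things that could be taken for the cover: grey on the hood (318,184), yellow (261,133), turquoise (395,206) and green (417,297). I choose the grey one on the roof. 
For the part: the long head at (218,186), the small square one at (210,214) and the round one at (202,242). I choose the one at (218,186).

```bash
python3 - <<'E'
s=open('h.py').read().replace("import numpy as np, cv2","import numpy as np, cv2, pickle\nfrom scipy.spatial.transform import Rotation as R")
s=s.replace("    if f: cv2","    s['rotation']=R.from_quat(s['rotation']).as_matrix()\n    if f: cv2")
open('h.py','w').write(s)
E
python3 - <<'E'
from h import *
im=cv2.imread('pics/top0.png')
def c(x0,y0,w,h,k): return cv2.resize(im[y0:y0+h,x0:x0+w],None,fx=k,fy=k,interpolation=cv2.INTER_CUBIC)
a=c(280,118,88,112,4); b=c(188,168,60,100,4); d=c(412,155,100,80,4)
out=np.zeros((448+0,800,3),np.uint8)
out[:448,:352]=a; out[:400,355:595]=b
d=c(412,155,100,100,2); out[:200,600:800]=d
cv2.imwrite('pics/c1.png',out)
E
```

```text
(no output)
```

View pics/c1.png

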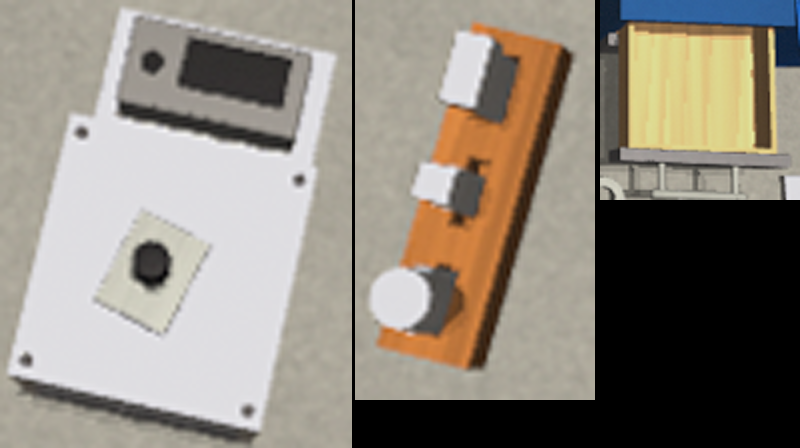

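The crop confirms the grey cover with its black knob on the white roof, turned relative to the roof. The long block head is at the rack's far end.

Run:
```python
from h import *
s=snap('top')
np.set_printoptions(precision=4,suppress=True)
def P(l,z,ox,oy,cx,cy,k): return np.array([at(s,(u-ox)/k+cx,(v-oy)/k+cy,z)[:2] for u,v in l])
def rep(n,a):
    print(n,a.tolist() if 0 else a.round(4).tolist(),'mean',a.mean(0))
    for i in range(len(a)):
        d=a[(i+1)%len(a)]-a[i];print('   edge',np.hypot(*d),np.degrees(np.arctan2(d[1],d[0])))
H=(0,0,280,118,4)
rep('roof',P([(72,115),(315,168),(258,435),(10,375)],.13,*H))
rep('screws',P([(82,132),(300,180),(248,411),(26,360)],.13,*H))
rep('plate',P([(143,210),(211,243),(163,334),(94,298)],.136,*H))
print('knob',P([(151,262)],.176,*H))
K=(355,0,188,168,4)
rep('rack',P([(472,24),(570,47),(470,368),(378,345)],.04,*K))
rep('head',P([(458,31),(497,38),(477,108),(441,100)],.116,*K))
rep('small',P([(422,164),(456,168),(447,205),(413,199)],.116,*K))
print('round',P([(401,299)],.116,*K))
D=(600,0,412,155,2)
rep('panel outer top',P([(620,162),(788,167)],.137,*D))
rep('panel inner top',P([(622,150),(790,155)],.137,*D))
print('walls',P([(628,25),(772,28)],.128,*D))
```

```text
roof [[0.6264, 0.0474], [0.5936, -0.0968], [0.4359, -0.0615], [0.4708, 0.0821]] mean [ 0.5317 -0.0072]
   edge 0.1479062670993732 -102.82437353407886
   edge 0.16162082683639659 167.40542807693768
   edge 0.14782587634119773 76.31581185530078
   edge 0.15940298913479264 -12.55649583367065
screws [[0.616, 0.0414], [0.5864, -0.0878], [0.4497, -0.0559], [0.4796, 0.0729]] mean [ 0.5329 -0.0074]
   edge 0.13255248973980333 -102.91634876693976
   edge 0.14030746334807867 166.85350481647583
   edge 0.1322208640419439 76.9455303215534
   edge 0.13998778312292526 -13.011131423212428
plate [[0.5672, 0.0048], [0.5474, -0.0349], [0.4939, -0.0069], [0.5151, 0.0332]] mean [ 0.5309 -0.0009]
   edge 0.0443945678017764 -116.46090367870288
   edge 0.06042207593264567 152.35403278481795
   edge 0.045336571699344796 62.16306299899787
   edge 0.0593604304724538 -28.564168266971585
knob [[ 0.529  -0.0007]]
rack [[0.5793, 0.2638], [0.5639, 0.1994], [0.3587, 0.256], [0.373, 0.3147]] mean [0.4687 0.2585]
   edge 0.06620258536172652 -103.43944007134986
   edge 0.21286296125516987 164.58333564107264
   edge 0.
[... 369 characters left out ...]
2098
small [[0.4792, 0.268], [0.4767, 0.2477], [0.4548, 0.2521], [0.4584, 0.2724]] mean [0.4673 0.2601]
   edge 0.020423675255383224 -96.7861731309984
   edge 0.022340717493992607 168.68521636533688
   edge 0.0205775303400987 80.00144199912924
   edge 0.021201864482686586 -11.888207766945863
round [[0.3999 0.2767]]
panel outer top [[0.4142, -0.2372], [0.4083, -0.427]] mean [ 0.4113 -0.3321]
   edge 0.18987279841182247 -91.76051831389674
   edge 0.18987279841182247 88.23948168610326
panel inner top [[0.4278, -0.24], [0.4219, -0.4302]] mean [ 0.4248 -0.3351]
   edge 0.19030986554954488 -91.77330148424547
   edge 0.19030986554954488 88.22669851575453
walls [[ 0.5755 -0.2554]
 [ 0.5714 -0.4244]]
```

Run:
```python
from h import *
im=cv2.imread('pics/side0.png')
a=cv2.resize(im[170:270,260:390],None,fx=4,fy=4,interpolation=cv2.INTER_CUBIC)
b=cv2.resize(im[112:182,310:400],None,fx=3,fy=3,interpolation=cv2.INTER_CUBIC)
c=cv2.resize(im[262:362,245:365],None,fx=2.25,fy=2.25,interpolation=cv2.INTER_CUBIC)
out=np.zeros((450,800,3),np.uint8); out[:400,:520]=a; out[:210,525:795]=b; out[215:440,525:795]=c
cv2.imwrite('pics/c2.png',out)
```

```text
(no output)
```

View pics/c2.png

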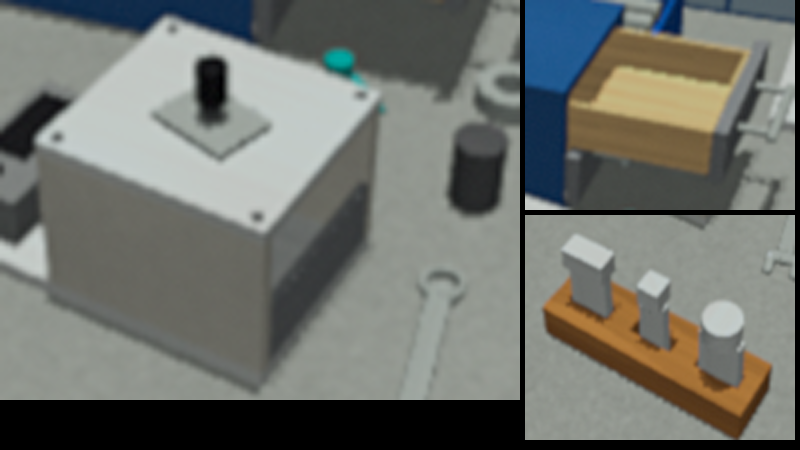

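Emit:
{"api": "send_rows", "payload": {
  "commands": "45 0 0 0 1;45 0 0 0 1;45 0 0 0 1;45 0 0 0 1;45 0 0 0 1;45 0 0 0 1;45 0 0 0 1;45 0 0 0 1;45 0 0 0 0.95;45 0.234 -0.982 0 0;45 0.234 -0.982 0 0;45 0.234 -0.982 0 0;45 0.234 -0.982 0 0;45 0.234 -0.982 0 0;45 0.234 -0.982 0 0;45 0.234 -0.982 0 0;45 0.234 -0.982 0 0;45 0.234 -0.982 0 0;45 0.234 -0.982 0 0;45 0.234 -0.982 0 0",
  "grip_force": 40
}}

```text
t: 1.82
tcp_pos: [0.3385, -0.3785, 0.2391]
tool_rot: [0.993, -0.117, -0.0, -0.0]
force: [0.3, 0.0, 0.2]
finger_gap: 0.523
gripper_force: 0.0
```

Emit:
{"api": "send_rows", "payload": {
  "commands": "45 0.234 -0.982 0 0;45 0.234 -0.982 0 0;45 0.234 -0.982 0 0;45 0.234 -0.982 0 0;45 0.234 -0.982 0 0;45 0.234 -0.982 0 0;45 0.234 -0.982 0 0;45 0.234 -0.982 0 0;45 0.234 -0.982 0 0;45 0.234 -0.982 0 0;45 0.234 -0.982 0 0;45 0.234 -0.982 0 0;45 0.234 -0.982 0 0;45 0.234 -0.982 0 0;45 0.234 -0.982 0 0;45 0.234 -0.982 0 0;45 0.234 -0.982 0 0;45 0.234 -0.982 0 0;45 0.234 -0.982 0 0;45 0 0 0 0"
}}

```text
t: 3.48
tcp_pos: [0.5123, -0.0347, 0.2392]
tool_rot: [0.993, -0.115, 0.0, -0.001]
force: [0.3, 0.1, -0.4]
finger_gap: 0.525
gripper_force: 0.0
```

```bash
cat >> h.py <<'E'
def delta(p,yaw=None):
    "tool-frame shift (units of 20 mm) and spin (units of 4 deg) to world point p"
    s=readout.sense();M=R.from_quat(s['tool_rot']).as_matrix()
    y=np.degrees(np.arctan2(M[1,0],M[0,0]))
    print('tcp',np.round(s['tcp_pos'],4),'yaw',round(y,2),'tilt',np.degrees(np.arccos(-M[2,2])).round(2),'gap',round(s['finger_gap']*85.4,1),'F',np.round(s['force'],2),'t',s['t'])
    print('units',np.round(M.T@(np.array(p)-s['tcp_pos'])/.02,3),'spin', None if yaw is None else round((y-yaw)/4,3))
E
python3 - <<'E'
from h import *
delta([.529,-.0007,.151],-13.4)
s=snap('wrist','w1.png');print(s['intrinsics'],s['eye'])
for z in(.130,.162,.176):print(proj(s,[.529,-.0007,z],True))
E
```

```text
tcp [ 0.5123 -0.0347  0.2392] yaw -13.24 tilt 0.08 gap 44.9 F [ 0.31  0.11 -0.36] t 3.4833
units [ 0.42  -1.839  4.412] spin 0.039
[[309.70691629   0.         328.43551938]
 [  0.         309.70691629 198.98349945]
 [  0.           0.           1.        ]] [ 0.58026098 -0.05086695  0.3745108 ]
(np.float64(283.60193818139214), np.float64(188.99217786418745))
(np.float64(277.3862292664011), np.float64(199.8172621646172))
(np.float64(274.1204836812187), np.float64(205.54315937362395))
```

View pics/w1.png

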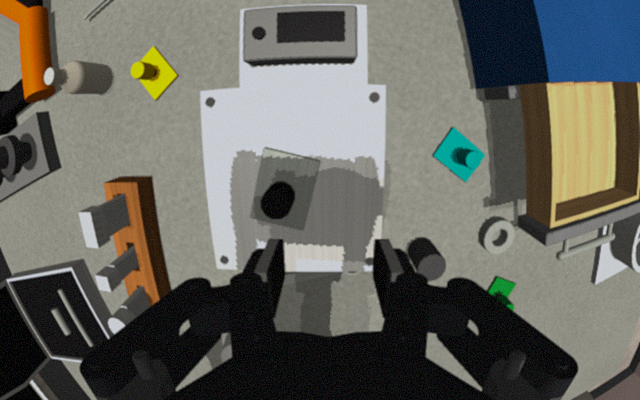

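The wrist view shows the knob at (278,200), where my estimate puts it. I'll descend and grip.

Emit:
{"api": "send_rows", "payload": {
  "commands": "45 0.21 -0.92 0 0;45 0.21 -0.92 0 0;45 0 0 0 0;45 0 0 0.8 0;45 0 0 0.9 0;45 0 0 0.9 0;45 0 0 0.9 0;45 0 0 0.6 0;45 0 0 0.31 0;45 0 0 0 0;45 0 0 0 0;15 0 0 0 0;15 0 0 0 0;15 0 0 0 0;15 0 0 0 0;15 0 0 0 0;15 0 0 0 0;15 0 0 0 0"
}}

```text
t: 5.03
tcp_pos: [0.5289, -0.0036, 0.1523]
tool_rot: [0.993, -0.117, 0.001, 0.0]
force: [0.4, -0.4, 5.8]
finger_gap: 0.244
gripper_force: 39.5
```

Emit:
{"api": "send_rows", "payload": {
  "commands": "15 0 0 -0.3 0;15 0 0 -0.6 0;15 0 0 -0.8 0;15 0 0 -0.8 0;15 0 0 -0.8 0;15 0 0 -0.8 0;15 0 0 -0.5 0;15 0 0 -0.2 0;15 0 0 0 0;15 0 0 0 0"
}}

```text
t: 5.87
tcp_pos: [0.5275, -0.0033, 0.2466]
tool_rot: [0.993, -0.117, -0.001, -0.0]
force: [-0.1, 0.5, -2.7]
finger_gap: 0.243
gripper_force: 39.2
```

Run:
```python
from h import *
delta([.487,-.337,.25],-13.4)
s=snap('wrist','w2.png')
pickle.dump(s,open('w2.pkl','wb'))
```

```text
tcp [ 0.5275 -0.0033  0.2466] yaw -13.41 tilt 0.07 gap 20.7 F [-0.08  0.51 -2.68] t 5.8667
units [ 1.9   16.7   -0.173] spin -0.001
```

View pics/w2.png

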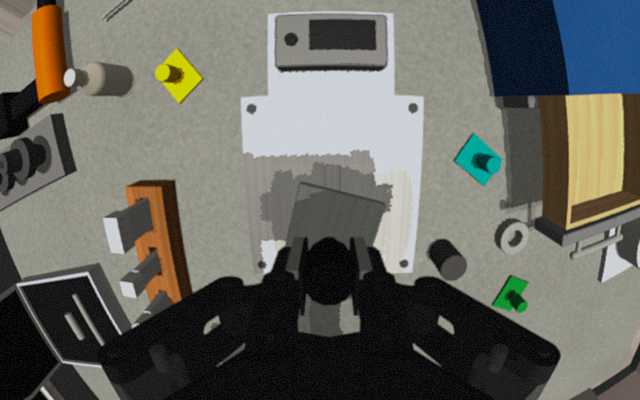

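The cover hangs from the knob between the pads, level. Next I carry it to the drawer.

Emit:
{"api": "send_rows", "payload": {
  "commands": "15 0.06 0.5 0 0;15 0.11 0.95 0 0;15 0.11 0.95 0 0;15 0.11 0.95 0 0;15 0.11 0.95 0 0;15 0.11 0.95 0 0;15 0.11 0.95 0 0;15 0.11 0.95 0 0;15 0.11 0.95 0 0;15 0.11 0.95 0 0;15 0.11 0.95 0 0;15 0.11 0.95 0 0;15 0.11 0.95 0 0;15 0.11 0.95 0 0;15 0.11 0.95 0 0;15 0.11 0.95 0 0;15 0.11 0.95 0 0;15 0.11 0.95 0 0"
}}

```text
t: 7.42
tcp_pos: [0.4872, -0.3376, 0.2459]
tool_rot: [0.993, -0.117, -0.001, -0.001]
force: [0.3, -0.3, -1.2]
finger_gap: 0.248
gripper_force: 39.3
```

Emit:
{"api": "send_rows", "payload": {
  "commands": "15 0 0 0 0;15 0 0 0 0;15 0 0 0 0"
}}

```text
t: 7.67
tcp_pos: [0.4876, -0.3358, 0.2462]
tool_rot: [0.993, -0.117, -0.001, -0.001]
force: [-0.5, 0.2, -1.8]
finger_gap: 0.242
gripper_force: 39.3
```

Run:
```python
from h import *
delta([.487,-.337,.108],-13.4)
snap('top','t3.png')
a=snap('wrist','w3.png')
t=cv2.imread('pics/t3.png'); w=cv2.imread('pics/w3.png')
o=np.zeros((520,640,3),np.uint8); o[:320,:512]=cv2.resize(w,(512,320)); 
o[320:520,:300]=cv2.resize(t[150:250,400:550],None,fx=2,fy=2); o[320:520,310:610]=cv2.resize(t[150:250,260:410],None,fx=2,fy=2);cv2.imwrite('pics/c3.png',o)
```

```text
tcp [ 0.4876 -0.3358  0.2462] yaw -13.44 tilt 0.15 gap 20.7 F [-0.46  0.21 -1.85] t 7.6667
units [1.000e-03 7.700e-02 6.908e+00] spin -0.01
```

View pics/c3.png

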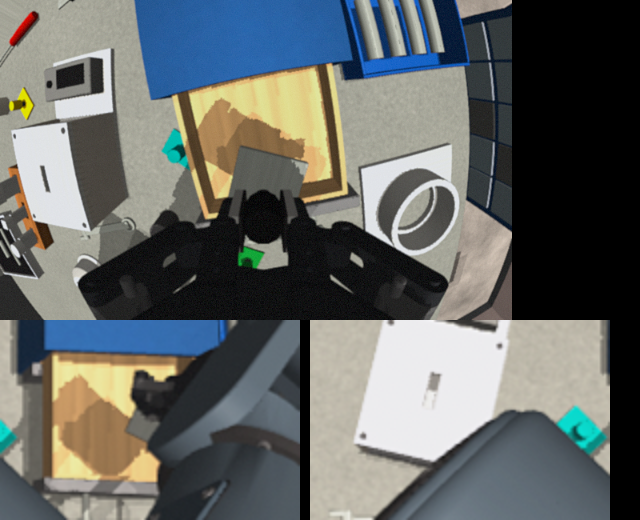

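The drawer is below the held plate, and the slot on the hood is uncovered at about top pixel (321,185). I'll lower the cover slowly.

Emit:
{"api": "send_rows", "payload": {
  "commands": "15 0 0.08 0.4 0;15 0 0 0.8 0;15 0 0 0.9 0;15 0 0 0.9 0;15 0 0 0.9 0;15 0 0 0.9 0;15 0 0 0.8 0;15 0 0 0.5 0;15 0 0 0.2 0;15 0 0 0 0;15 0 0 0 0;15 0 0 0 0"
}}

```text
t: 8.77
tcp_pos: [0.4886, -0.3383, 0.1221]
tool_rot: [0.993, -0.117, 0.001, 0.001]
force: [0.5, 0.3, -1.3]
finger_gap: 0.243
gripper_force: 39.3
```

Emit:
{"api": "send_rows", "payload": {
  "commands": "15 0 0 0.1 0;15 0 0 0.1 0;15 0 0 0.1 0;15 0 0 0.05 0;15 0 0 0 0;15 0 0 0 0"
}}

```text
t: 9.27
tcp_pos: [0.4879, -0.3378, 0.114]
tool_rot: [0.993, -0.117, -0.0, -0.0]
force: [0.5, -0.6, -1.0]
finger_gap: 0.242
gripper_force: 39.3
```

Emit:
{"api": "send_rows", "payload": {
  "commands": "15 0 0 0.1 0;15 0 0 0.07 0;15 0 0 0 0;15 0 0 0 0"
}}

```text
t: 9.6
tcp_pos: [0.4879, -0.3378, 0.1105]
tool_rot: [0.993, -0.117, -0.0, -0.0]
force: [0.2, -0.5, -1.5]
finger_gap: 0.251
gripper_force: 39.3
```

Emit:
{"api": "send_rows", "payload": {
  "commands": "15 0 0 0.07 0;15 0 0 0 0;15 0 0 0 0"
}}

```text
t: 9.85
tcp_pos: [0.4879, -0.3378, 0.1092]
tool_rot: [0.993, -0.117, -0.0, -0.0]
force: [-0.5, 0.0, -2.4]
finger_gap: 0.246
gripper_force: 39.3
```

Emit:
{"api": "send_rows", "payload": {
  "commands": "15 0 0 0.05 0;15 0 0 0 0;15 0 0 0 0"
}}

```text
t: 10.1
tcp_pos: [0.4879, -0.3378, 0.1082]
tool_rot: [0.993, -0.117, -0.0, -0.0]
force: [0.4, 0.8, -1.9]
finger_gap: 0.241
gripper_force: 39.3
```

Emit:
{"api": "send_rows", "payload": {
  "commands": "15 0 0 0.05 0;15 0 0 0 0;15 0 0 0 0"
}}

```text
t: 10.35
tcp_pos: [0.4881, -0.3379, 0.1074]
tool_rot: [0.993, -0.117, 0.0, 0.0]
force: [0.2, -0.3, -1.4]
finger_gap: 0.243
gripper_force: 39.4
```

Emit:
{"api": "send_rows", "payload": {
  "commands": "15 0 0 0.05 0;15 0 0 0 0;15 0 0 0 0"
}}

```text
t: 10.6
tcp_pos: [0.4883, -0.338, 0.1073]
tool_rot: [0.993, -0.117, 0.001, 0.0]
force: [-1.1, 1.6, 5.5]
finger_gap: 0.244
gripper_force: 40.0
```

Emit:
{"api": "send_rows", "payload": {
  "commands": "26 0 0 0 0;35 0 0 0 0;45 0 0 0 0;45 0 0 0 0;45 0 0 0 0;45 0 0 -0.3 0;45 0 0 -0.5 0;45 0 0 -0.9 0;45 0 0 -0.9 0;45 0 0 -0.9 0;45 0 0 -0.9 0;45 0 0 -0.9 0;45 0 0 -0.9 0;45 0 0 -0.7 0;45 0 0 0 0;45 0 0 0 0"
}}

```text
t: 11.93
tcp_pos: [0.4883, -0.3382, 0.2457]
tool_rot: [0.993, -0.117, 0.001, 0.001]
force: [-0.7, -0.1, -0.1]
finger_gap: 0.528
gripper_force: 0.0
```

Run:
```python
from h import *
delta([.5361,.2429,.26],-13.4)
t=snap('top','t4.png'); w=snap('wrist','w4.png')
t=cv2.imread('pics/t4.png'); w=cv2.imread('pics/w4.png')
o=np.zeros((600,800,3),np.uint8); o[:320,:512]=cv2.resize(w,(512,320)); 
o[320:520,:300]=cv2.resize(t[150:250,400:550],None,fx=2,fy=2); o[0:280,520:800]=cv2.resize(t[165:205,301:341],None,fx=7,fy=7,interpolation=cv2.INTER_CUBIC)
o[300:580,520:800]=cv2.resize(t[170:210,198:238],None,fx=7,fy=7,interpolation=cv2.INTER_CUBIC)
cv2.imwrite('pics/c4.png',o)
```

```text
tcp [ 0.4883 -0.3382  0.2457] yaw -13.4 tilt 0.17 gap 45.1 F [-0.73 -0.06 -0.14] t 11.9333
units [ -4.41  -28.814  -0.77 ] spin -0.001
```

View pics/c4.png

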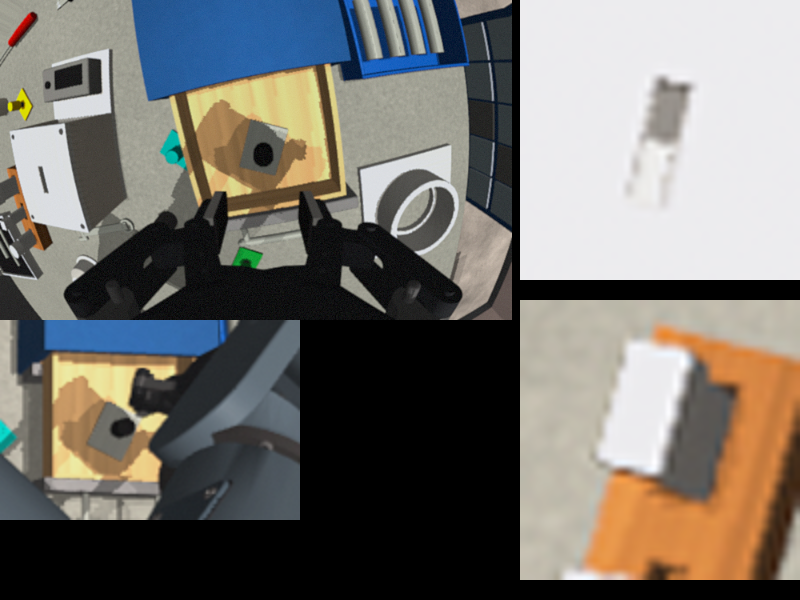

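The cover lies flat in the drawer, with its knob at wrist-crop (263,154). The slot is centred at crop (660,142) and the head at (646,407).

Run:
```python
from h import *
s=snap('top')
S=np.array([at(s,301+(u-520)/7,165+v/7,.13)[:2] for u,v in [(655,77),(692,88),(667,207),(628,197)]])
Hd=np.array([at(s,198+(u-520)/7,170+(v-300)/7,.116)[:2] for u,v in [(633,340),(692,353),(663,475),(598,460)]])
for a in(S,Hd):
    print(a.mean(0),[ (np.hypot(*d).round(4),np.degrees(np.arctan2(d[1],d[0])).round(1)) for d in (a[1]-a[0],a[0]-a[3],a[1]-a[2])])
c=S.mean(0); y=np.radians(-13)
delta([c[0]-.05*np.cos(y),c[1]-.05*np.sin(y),.2457])
```

```text
[ 0.5330252  -0.00756452] [(np.float64(0.013), np.float64(-107.0)), (np.float64(0.0418), np.float64(-12.5)), (np.float64(0.0413), np.float64(-11.8))]
[0.53615307 0.24349762] [(np.float64(0.021), np.float64(-102.6)), (np.float64(0.0428), np.float64(-13.8)), (np.float64(0.043), np.float64(-11.0))]
tcp [ 0.4874 -0.3373  0.2433] yaw -13.41 tilt 0.13 gap 44.5 F [ 0.12 -0.09 -1.98] t 12.0833
units [ -4.104 -16.548  -0.092] spin None
```

Emit:
{"api": "send_rows", "payload": {
  "commands": "45 -0.228 -0.92 0 0;45 -0.228 -0.92 0 0;45 -0.228 -0.92 0 0;45 -0.228 -0.92 0 0;45 -0.228 -0.92 0 0;45 -0.228 -0.92 0 0;45 -0.228 -0.92 0 0;45 -0.228 -0.92 0 0;45 -0.228 -0.92 0 0;45 -0.228 -0.92 0 0;45 -0.228 -0.92 0 0;45 -0.228 -0.92 0 0;45 -0.228 -0.92 0 0;45 -0.228 -0.92 0 0;45 -0.228 -0.92 0 0;45 -0.228 -0.92 0 0;45 -0.228 -0.92 0 0;45 -0.228 -0.92 0 0;45 0 0 0 0;45 0 0 0 0"
}}

```text
t: 13.75
tcp_pos: [0.4843, 0.0041, 0.2435]
tool_rot: [0.993, -0.116, -0.001, 0.0]
force: [0.4, -0.5, -0.9]
finger_gap: 0.53
gripper_force: 0.0
```

Run:
```python
from h import *
w=snap('wrist','w5.png')
d=np.array(w['pixels']).astype(int)
c=proj(w,[.5330,-.0076,.13],True);print(c,w['eye'])
delta([.53615,.2432,.2457])
u,v=map(int,c)
cv2.imwrite('pics/c5.png',cv2.resize(cv2.imread('pics/w5.png')[v-45:v+45,u-40:u+40],None,fx=6,fy=6,interpolation=cv2.INTER_CUBIC)); print(u-40,v-45)
```

```text
(np.float64(328.5923989817801), np.float64(136.9623332074772)) [ 0.55258417 -0.01204183  0.37858893]
tcp [0.4846 0.0034 0.2437] yaw -13.35 tilt 0.08 gap 45.1 F [-0.06 -1.22  0.03] t 13.8
units [ -0.263 -12.263  -0.108] spin None
288 91
```

View pics/c5.png

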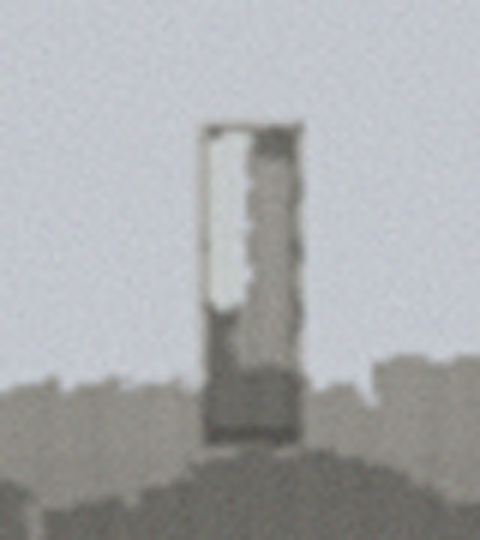

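The slot's outline, chamfer included, spans crop x 199–301 and y 122–444, so its centre is at wrist pixel (329.7,138.2). Next I look at the part from the same offset.

Emit:
{"api": "send_rows", "payload": {
  "commands": "45 -0.197 -0.876 0 0;45 -0.197 -0.876 0 0;45 -0.197 -0.876 0 0;45 -0.197 -0.876 0 0;45 -0.197 -0.876 0 0;45 -0.197 -0.876 0 0;45 -0.197 -0.876 0 0;45 -0.197 -0.876 0 0;45 -0.197 -0.876 0 0;45 -0.197 -0.876 0 0;45 -0.197 -0.876 0 0;45 -0.197 -0.876 0 0;45 -0.197 -0.876 0 0;45 -0.197 -0.876 0 0;45 0 0 0 0;45 0 0 0 0;45 0 0 0 0"
}}

```text
t: 15.22
tcp_pos: [0.4883, 0.2535, 0.2439]
tool_rot: [0.993, -0.117, -0.0, 0.001]
force: [-0.7, 0.5, -0.4]
finger_gap: 0.523
gripper_force: 0.0
```

```bash
cat > m.py <<'E'
from h import *
def slotpos():
    # stored measurement from w5, camera pose of that moment
    class _:pass
    E=np.array([ 0.55258417,-0.01204183,0.37858893]); return E
E
python3 - <<'E'
from h import *
w=snap('wrist','w6.png')
delta([.53615,.2432,.2457])
print('eye',w['eye'],'R',R.from_matrix(w['rotation']).as_quat())
w5=dict(w);w5['eye']=np.array([0.55258417,-0.01204183,0.37858893])
pts=np.array([(199,122),(301,122),(301,444),(202,444)])/6+[288,91]-.5+.5/6
P=np.array([at(w5,u,v,.13,True)[:2] for u,v in pts]);print('slot',P.mean(0),P)
d=P[0]-P[3]+P[1]-P[2];print('slot ang',np.degrees(np.arctan2(d[1],d[0])))
# head top: bright blob near predicted
c=proj(w,[.53615,.2432,.116],True);print('pred',c)
im=cv2.imread('pics/w6.png');g=cv2.cvtColor(im,cv2.COLOR_BGR2GRAY);hsv=cv2.cvtColor(im,cv2.COLOR_BGR2HSV)
u,v=map(int,c);print('gray at',g[v-40:v+41:5,u].tolist(),g[v,u-30:u+31:3].tolist())
for th in(190,200,210):
    m=((g>th)&(hsv[...,1]<60)).astype(np.uint8);n,l,st,ce=cv2.connectedComponentsWithStats(m);k=l[v,u]
    if k:
        cn=max(cv2.findContours((l==k).astype(np.uint8),0,2)[0],key=cv2.contourArea);r=cv2.minAreaRect(cn);print(th,st[k],ce[k],r,at(w,*r[0],.116,True))
E
```

```text
tcp [0.4883 0.2534 0.244 ] yaw -13.48 tilt 0.06 gap 44.9 F [-0.91  0.19 -0.58] t 15.2667
units [ 2.446 -0.061 -0.087] spin None
eye [0.55638238 0.23736997 0.37912144] R [-0.61360135  0.77723664  0.10902838 -0.08665677]
slot [ 0.53240948 -0.008239  ] [[ 0.55514396 -0.00662585]
 [ 0.55202694 -0.01972574]
 [ 0.50967889 -0.00982429]
 [ 0.51278812  0.00321985]]
slot ang -13.123058531321595
pred (np.float64(326.99919685024076), np.float64(137.14058870121949))
gray at [153, 137, 133, 144, 225, 224, 224, 167, 171, 163, 164, 166, 160, 156, 62, 64, 59] [159, 158, 149, 152, 111, 90, 174, 212, 227, 164, 171, 161, 167, 169, 166, 81, 99, 120, 119, 124, 157]
```

```bash
rm m.py
python3 - <<'E'
from h import *
w=pickle.load(open('w2.pkl','rb'))
im=cv2.imread('pics/w6.png');g=cv2.GaussianBlur(cv2.cvtColor(im,cv2.COLOR_BGR2GRAY),(3,3),0)
u,v=327,137
for dv in(-15,-8,0,8,15,22): print(dv,g[v+dv,u-22:u+23].tolist())
print('cols')
for du in(-8,0,8): print(du,g[v-34:v+40,u+du].tolist())
cv2.imwrite('pics/c6.png',cv2.resize(im[v-50:v+50,u-50:u+50],None,fx=6,fy=6,interpolation=cv2.INTER_CUBIC))
E
```

```text
-15 [150, 151, 152, 152, 152, 150, 140, 128, 141, 184, 217, 225, 224, 224, 224, 224, 223, 224, 225, 224, 224, 224, 224, 224, 224, 224, 224, 224, 224, 224, 224, 224, 224, 220, 198, 162, 137, 131, 133, 134, 131, 125, 119, 117, 118]
-8 [149, 150, 151, 153, 153, 150, 141, 127, 140, 185, 219, 226, 225, 224, 224, 225, 224, 217, 204, 193, 185, 178, 175, 174, 171, 168, 166, 165, 166, 167, 169, 170, 169, 166, 158, 145, 136, 134, 134, 134, 132, 126, 120, 117, 117]
0 [148, 143, 130, 114, 102, 95, 88, 88, 120, 169, 200, 206, 207, 212, 219, 217, 198, 176, 164, 163, 165, 166, 165, 164, 164, 163, 163, 164, 165, 167, 168, 167, 167, 160, 138, 107, 87, 83, 90, 106, 121, 125, 121, 118, 118]
8 [89, 92, 94, 94, 94, 93, 89, 85, 99, 129, 153, 163, 164, 163, 163, 162, 162, 161, 160, 161, 162, 164, 164, 163, 162, 162, 161, 162, 163, 164, 165, 166, 165, 157, 136, 108, 87, 82, 83, 83, 79, 76, 75, 83, 100]
15 [90, 92, 93, 93, 94, 93, 89, 85, 94, 120, 146, 160, 162, 160, 161, 162, 162, 160, 159, 160, 161, 161, 160, 160, 160, 160, 159, 160, 161, 161, 162, 164, 163, 155, 133, 106, 88, 82, 82, 81, 79, 76, 72, 72, 7
[... 599 characters left out ...]
34, 134, 133, 130, 118, 116, 150, 199, 223, 226, 225, 224, 224, 224, 223, 223, 224, 225, 225, 225, 226, 218, 196, 175, 167, 167, 168, 167, 166, 165, 165, 165, 165, 164, 164, 165, 165, 164, 164, 164, 165, 164, 163, 163, 162, 161, 160, 161, 162, 160, 159, 159, 160, 160, 160, 159, 147, 115, 79, 62, 62, 63, 63, 64, 64, 63, 64, 62, 59, 58, 58]
8 [131, 131, 132, 132, 132, 132, 129, 121, 122, 155, 201, 223, 226, 224, 223, 224, 223, 223, 224, 224, 223, 217, 200, 180, 170, 169, 169, 169, 170, 170, 169, 168, 167, 167, 168, 168, 167, 168, 168, 166, 164, 163, 165, 165, 165, 164, 164, 164, 163, 162, 163, 164, 163, 163, 163, 163, 163, 163, 162, 149, 115, 79, 64, 64, 66, 66, 65, 65, 65, 65, 65, 64, 62, 62]
```

Run:
```python
from h import *
w=snap('wrist')
h=at(w,326.7,137.8,.116,True)
a=at(w,326.7,112.5,.116,True)-at(w,326.7,163.1,.116,True)
print('head',h,'ang',np.degrees(np.arctan2(a[1],a[0])),'len',np.hypot(*a[:2]))
delta([h[0],h[1],.092],-13.3)
delta([h[0],h[1],.2],-13.3)
```

```text
head [0.53564519 0.2434788  0.116     ] ang -13.487401713368056 len 0.043394339086721856
tcp [0.4883 0.2534 0.2441] yaw -13.49 tilt 0.05 gap 44.8 F [-0.59 -0.4  -0.29] t 15.3167
units [ 2.423 -0.074  7.604] spin -0.049
tcp [0.4883 0.2534 0.2441] yaw -13.49 tilt 0.05 gap 44.8 F [-0.59 -0.4  -0.29] t 15.3167
units [ 2.42  -0.07   2.204] spin -0.049
```

Emit:
{"api": "send_rows", "payload": {
  "commands": "45 0.8 0 0 0;45 0.9 -0.07 0 0;45 0.72 0 0 0;45 0 0 0 0;45 0 0 0.5 0;45 0 0 0.9 0;45 0 0 0.9 0;45 0 0 0.9 0;45 0 0 0.9 0;45 0 0 0.9 0;45 0 0 0.9 0;45 0 0 0.9 0;45 0 0 0.5 0;45 0 0 0.25 0;45 0 0 0 0;45 0 0 0 0"
}}

```text
t: 16.65
tcp_pos: [0.5354, 0.2449, 0.0936]
tool_rot: [0.993, -0.117, 0.0, -0.0]
force: [-0.4, 0.9, 0.5]
finger_gap: 0.524
gripper_force: 0.0
```

Run:
```python
from h import *
delta([.53565,.24348,.092],-13.3)
```

```text
tcp [0.5354 0.2449 0.0936] yaw -13.4 tilt 0.01 gap 44.7 F [-0.38  0.85  0.48] t 16.65
units [0.028 0.069 0.079] spin -0.026
```

Emit:
{"api": "send_rows", "payload": {
  "commands": "35 0.03 0.07 0.08 0;35 0 0 0 0;28 0 0 0 0;24 0 0 0 0;15 0 0 0 0;15 0 0 0 0;15 0 0 0 0;15 0 0 0 0;15 0 0 0 0",
  "grip_force": 50
}}

```text
t: 17.4
tcp_pos: [0.5364, 0.2435, 0.0924]
tool_rot: [0.993, -0.117, 0.001, -0.0]
force: [0.2, 0.3, 5.4]
finger_gap: 0.251
gripper_force: 49.6
```

Run:
```python
from h import *
delta([.53565,.24348,.092],-13.3)
print(readout.sense()['ft_torque'])
```

```text
tcp [0.5364 0.2435 0.0924] yaw -13.41 tilt 0.09 gap 21.5 F [0.25 0.27 5.4 ] t 17.4
units [-0.035  0.01   0.022] spin -0.027
[-0.01861674  0.03379162 -0.02354412]
```

Emit:
{"api": "send_rows", "payload": {
  "commands": "15 0 0 -0.2 0;15 0 0 -0.4 0;15 0 0 -0.7 0;15 0 0 -0.8 0;15 0 0 -0.8 0;15 0 0 -0.8 0;15 0 0 -0.8 0;15 0 0 -0.8 0;15 0 0 -0.8 0;15 0 0 -0.8 0;15 0 0 -0.7 0;15 0 0 -0.4 0;15 0 0 -0.2 0;15 0 0 0 0;15 0 0 0 0;15 0 0 0 0"
}}

```text
t: 18.73
tcp_pos: [0.5351, 0.2432, 0.2546]
tool_rot: [0.993, -0.117, -0.001, 0.0]
force: [-1.1, -0.4, -2.3]
finger_gap: 0.252
gripper_force: 49.1
```

Run:
```python
from h import *
t=np.array([.5364,.2435])+np.array([-.0032,-.2514])
delta([t[0],t[1],.25],-13.1)
w=snap('wrist','w7.png')
im=cv2.imread('pics/w7.png');g=cv2.GaussianBlur(cv2.cvtColor(im,cv2.COLOR_BGR2GRAY),(3,3),0)
s=readout.sense();M=R.from_quat(s['tool_rot']).as_matrix()
hc=s['tcp_pos']+M@np.array([-.0007,0,-.011])
top=hc+[0,0,.013];print('pred head top',proj(w,top,True))
cv2.imwrite('pics/c7.png',cv2.resize(im[150:400,200:460],None,fx=3,fy=2.4,interpolation=cv2.INTER_CUBIC))
u,v=map(int,proj(w,top,True))
for dv in(-30,-20,-10,0,10):print(dv,g[v+dv,u-40:u+41:1].tolist())
```

```text
tcp [0.5351 0.2432 0.2546] yaw -13.41 tilt 0.14 gap 21.5 F [-1.1  -0.44 -2.35] t 18.7333
units [ 2.822 12.233  0.236] spin -0.078
pred head top (np.float64(328.24476489647884), np.float64(287.62304636733626))
-30 [54, 65, 66, 66, 67, 67, 67, 68, 68, 66, 60, 50, 48, 71, 102, 118, 122, 123, 123, 122, 121, 120, 119, 119, 120, 120, 120, 120, 119, 118, 118, 118, 118, 119, 119, 120, 121, 122, 122, 122, 121, 120, 119, 120, 120, 120, 118, 117, 117, 118, 119, 120, 118, 118, 120, 120, 121, 122, 122, 122, 122, 122, 121, 121, 122, 121, 117, 99, 65, 43, 48, 60, 66, 67, 66, 65, 65, 66, 68, 68, 62]
-20 [66, 65, 64, 65, 66, 66, 66, 66, 62, 51, 32, 15, 10, 26, 63, 99, 117, 120, 122, 123, 123, 121, 119, 119, 119, 118, 118, 118, 119, 120, 119, 117, 116, 117, 118, 118, 120, 121, 121, 122, 121, 120, 120, 121, 122, 120, 119, 118, 118, 117, 118, 119, 120, 120, 118, 119, 121, 122, 122, 122, 122, 121, 122, 122, 122, 116, 93, 55, 23, 13, 19, 35, 52, 63, 66, 67, 67, 67, 67, 67, 67]
-10 [10, 14, 15, 14, 20, 37, 64, 88, 87, 64, 39, 25, 21, 26, 53, 90, 114, 121, 122, 121, 120, 119, 119, 119, 119, 119, 119, 119, 1
[... 301 characters left out ...]
9, 22, 44, 82, 110, 120, 121, 120, 119, 118, 118, 119, 119, 118, 119, 119, 117, 117, 118, 118, 118, 116, 116, 118, 120, 120, 119, 118, 118, 119, 120, 120, 120, 120, 119, 119, 119, 118, 117, 118, 118, 117, 118, 120, 122, 122, 123, 122, 123, 122, 121, 122, 120, 105, 74, 39, 20, 18, 20, 21, 19, 16, 13, 11, 13, 17, 15, 13, 16]
10 [16, 17, 15, 13, 14, 14, 14, 12, 10, 13, 19, 22, 23, 23, 35, 62, 93, 114, 119, 119, 119, 119, 119, 119, 118, 117, 116, 116, 117, 118, 118, 118, 118, 118, 118, 118, 118, 118, 117, 118, 119, 119, 119, 119, 119, 119, 119, 119, 118, 117, 118, 118, 117, 118, 119, 119, 121, 121, 121, 120, 121, 122, 123, 123, 114, 90, 56, 29, 22, 20, 15, 14, 16, 14, 13, 14, 15, 16, 18, 18, 15]
```

Emit:
{"api": "send_rows", "payload": {
  "commands": "15 0.1 0.45 0 -0.08;15 0.2 0.87 0 0;15 0.2 0.87 0 0;15 0.2 0.87 0 0;15 0.2 0.87 0 0;15 0.2 0.87 0 0;15 0.2 0.87 0 0;15 0.2 0.87 0 0;15 0.2 0.87 0 0;15 0.2 0.87 0 0;15 0.2 0.87 0 0;15 0.2 0.87 0 0;15 0.2 0.87 0 0;15 0.2 0.87 0 0;15 0.12 0.5 0 0;15 0 0 0 0;15 0 0 0 0;15 0 0 0 0"
}}

```text
t: 20.28
tcp_pos: [0.5349, -0.0076, 0.2555]
tool_rot: [0.993, -0.114, -0.0, -0.0]
force: [0.6, 0.1, -2.5]
finger_gap: 0.249
gripper_force: 49.2
```

Run:
```python
from h import *
delta([.5331,-.0082,.225],-13.1)
```

```text
tcp [ 0.5349 -0.0076  0.2555] yaw -13.08 tilt 0.06 gap 21.2 F [ 0.6   0.13 -2.52] t 20.2833
units [-0.079  0.049  1.527] spin 0.004
```

Emit:
{"api": "send_rows", "payload": {
  "commands": "15 -0.08 0.05 0.3 0;15 0 0 0.6 0;15 0 0 0.6 0;15 0 0 0.25 0;15 0 0 0 0;15 0 0 0 0;15 0 0 0 0"
}}

```text
t: 20.87
tcp_pos: [0.5338, -0.0086, 0.2212]
tool_rot: [0.994, -0.114, 0.001, 0.0]
force: [-0.4, -0.3, -1.5]
finger_gap: 0.249
gripper_force: 49.2
```

Run:
```python
from h import *
delta([.5331,-.0082,.205],-13.1)
t=snap('top','t8.png'); s=snap('side','s8.png'); w=snap('wrist','w8.png')
A=cv2.imread('pics/w8.png')[100:300,250:410]; B=cv2.imread('pics/s8.png')
u,v=map(int,proj(s,[.533,-.008,.14])); C=B[v-45:v+30,u-50:u+50]
D=cv2.imread('pics/t8.png')[165:205,301:341]
o=np.zeros((600,800,3),np.uint8); o[:600,:480]=cv2.resize(A,(480,600),interpolation=cv2.INTER_CUBIC)[:600]
o[:240,480:800]=cv2.resize(C,(320,240),interpolation=cv2.INTER_CUBIC); o[250:570,480:800]=cv2.resize(D,(320,320),interpolation=cv2.INTER_CUBIC)
cv2.imwrite('pics/c8.png',o)
```

```text
tcp [ 0.5338 -0.0086  0.2212] yaw -13.05 tilt 0.06 gap 21.2 F [-0.38 -0.33 -1.49] t 20.8667
units [-0.041 -0.013  0.808] spin 0.011
```

View pics/c8.png

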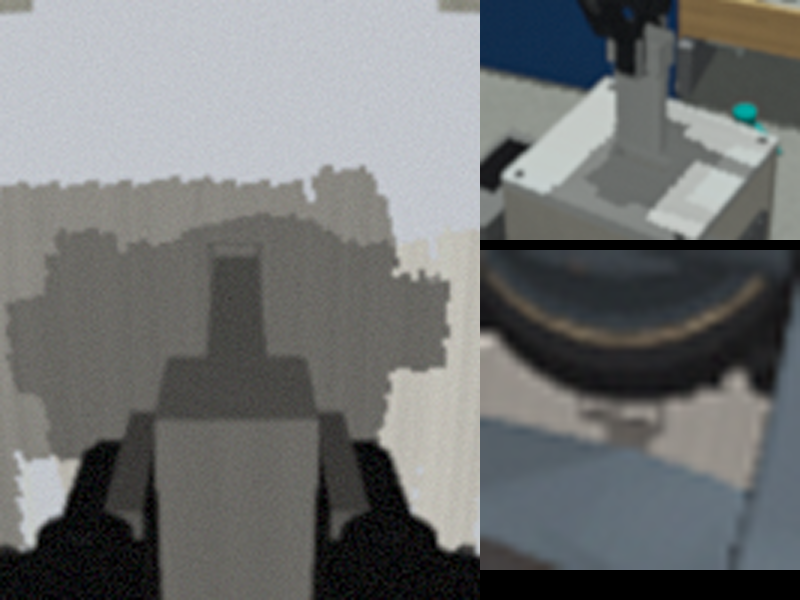

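The tongue is centred over the slot: slot edges at crop x 210–262, tongue at 207–266, with the slot's far edge just visible at y≈250. I'll enter slowly.

Emit:
{"api": "send_rows", "payload": {
  "commands": "15 -0.04 -0.01 0.15 0;15 0 0 0.15 0;15 0 0 0.15 0;15 0 0 0.1 0;15 0 0 0 0;15 0 0 0 0"
}}

```text
t: 21.52
tcp_pos: [0.5325, -0.0085, 0.2094]
tool_rot: [0.993, -0.114, -0.0, -0.0]
force: [-0.4, -0.6, -2.0]
finger_gap: 0.253
gripper_force: 49.2
```

Emit:
{"api": "send_rows", "payload": {
  "commands": "15 0 0 0.1 0;15 0 0 0.1 0;15 0 0 0.1 0;15 0 0 0 0;15 0 0 0 0"
}}

```text
t: 21.93
tcp_pos: [0.5325, -0.0084, 0.2035]
tool_rot: [0.993, -0.114, -0.0, -0.0]
force: [0.5, 0.2, -1.3]
finger_gap: 0.251
gripper_force: 49.2
```

Run:
```python
from h import *
delta([.5331,-.0082,.1604],-13.1); print(readout.sense()['ft_torque'])
```

```text
tcp [ 0.5325 -0.0084  0.2035] yaw -13.09 tilt 0.03 gap 21.5 F [ 0.54  0.2  -1.33] t 21.9333
units [ 0.026 -0.019  2.156] spin 0.003
[-0.00980474 -0.01004628  0.03191674]
```

Emit:
{"api": "send_rows", "payload": {
  "commands": "15 0.02 -0.01 0.1 0;15 0 0 0.15 0;15 0 0 0.15 0;15 0 0 0.15 0;15 0 0 0.15 0;15 0 0 0.1 0;15 0 0 0 0;15 0 0 0 0"
}}

```text
t: 22.6
tcp_pos: [0.533, -0.0083, 0.1875]
tool_rot: [0.993, -0.114, -0.0, -0.0]
force: [0.2, -0.2, -2.1]
finger_gap: 0.251
gripper_force: 49.3
```

Emit:
{"api": "send_rows", "payload": {
  "commands": "15 0 0 0.15 0;15 0 0 0.15 0;15 0 0 0.15 0;15 0 0 0.15 0;15 0 0 0.15 0;15 0 0 0.15 0;15 0 0 0.15 0;15 0 0 0.1 0;15 0 0 0 0;15 0 0 0 0;15 0 0 0 0"
}}

```text
t: 23.52
tcp_pos: [0.5332, -0.0084, 0.1648]
tool_rot: [0.993, -0.114, 0.0, -0.0]
force: [0.1, -0.3, -1.5]
finger_gap: 0.252
gripper_force: 49.3
```

Run:
```python
from h import *
delta([.5331,-.0082,.1604],-13.1)
```

```text
tcp [ 0.5332 -0.0084  0.1648] yaw -13.09 tilt 0.01 gap 21.5 F [ 0.08 -0.32 -1.54] t 23.5167
units [-0.007 -0.008  0.219] spin 0.002
```

Emit:
{"api": "send_rows", "payload": {
  "commands": "15 0 0 0.11 0;15 0 0 0.11 0;15 0 0 0 0;15 0 0 0 0;15 0 0 0 0;15 0 0 0 0;15 0 0 0 0;15 0 0 0 0"
}}

```text
t: 24.18
tcp_pos: [0.5331, -0.0084, 0.1604]
tool_rot: [0.993, -0.114, 0.0, 0.0]
force: [0.5, -0.6, -2.2]
finger_gap: 0.251
gripper_force: 49.3
```

Run:
```python
from h import *
delta([.5331,-.0082,.1604],-13.1)
s=snap('side','s9.png'); g=cv2.cvtColor(cv2.imread('pics/s9.png'),cv2.COLOR_BGR2GRAY)
# cover still in drawer / head edge check: column through head's near side
y=np.radians(-13.1);n=np.array([-np.sin(y),np.cos(y),0]);ex=np.array([np.cos(y),np.sin(y),0]);c=np.array([.5324,-.0082,0])
for o in(-.016,.016):
    b=c+ex*o+n*.011
    for z in(.184,.158): print(o,z,np.round(proj(s,b+[0,0,z]),1))
    u,v=proj(s,b+[0,0,.158]);print(g[int(v)-14:int(v)+22,int(round(u))].tolist(),int(v)-14)
```

```text
tcp [ 0.5331 -0.0084  0.1604] yaw -13.09 tilt 0.01 gap 21.5 F [ 0.55 -0.6  -2.17] t 24.1833
units [-0.004 -0.008 -0.002] spin 0.002
-0.016 0.184 [315.8 185.6]
-0.016 0.158 [315.7 194.4]
[119, 114, 110, 110, 112, 115, 117, 114, 113, 114, 115, 116, 116, 115, 114, 115, 117, 117, 117, 117, 116, 116, 114, 113, 112, 112, 111, 110, 111, 111, 111, 109, 108, 114, 130, 163] 180
0.016 0.184 [304.2 181.5]
0.016 0.158 [304.4 190.2]
[18, 23, 21, 20, 19, 20, 20, 26, 49, 75, 86, 88, 96, 122, 134, 117, 111, 113, 112, 112, 111, 110, 111, 112, 111, 111, 110, 111, 111, 112, 112, 111, 111, 110, 110, 110] 176
```

```bash
python3 -c "
from station import sign_off
print(sign_off())"
```

```text
the job is handed in; nothing more can be done
None
```

I set the cover flat in the drawer and am holding the block-headed part upright and still in the slot, its tongue end level with the probes to within about 1 mm by arm position. The tongue went in with no sign of contact in the wrist force, and the job was handed in at about 24 s.

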